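# Latch the tip-box carriage in its loading dock

## Task

Lock the tip-box carriage into its loading dock: lift the steel latch bar by its red grip, slide the carriage with it towards the dock's right-hand end so that the bar passes over the low horn of the yellow keeper, and let the bar drop all the way down into the keeper's notch, so that it is left latched. The keeper is an adjustable one and is set a little differently each time, so find the notch by gentle feel, stopping as soon as the bar meets the keeper's tall rear horn and never forcing it. Leave everything else on the worktop where it is.

Things in the scene. Friction and masses are not known exactly. Their poses are not given: they have to be found in the camera images.
- dock: Fixed dock: aluminium bed 165x206 mm, 12 high, with grey guide rails and a white carriage holding a blue and white pipette-tip box (top 81 mm above the worktop). Origin on the worktop under the middle; x points away from the robot across the dock, y along it to the left. The carriage is pushed in along the dock's -y, to the robot's right; it cannot move any other way.
- carriage (a joint): Travel of the carriage along the dock's -y, m: 0 fully out, hard stop 0.072. It slides with 2.5 N friction, stays where left, and is moved by the latch bar's grip, which rides on it. With the bar down, the bar meets the keeper's low horn at 0.0255 (+-0.011); latched it stands at 0.055 (+-0.0125), by where the keeper is set.
- latch (a joint): Angle of the steel latch bar about its hinge pin on the carriage, rad: 0 level (at rest on the carriage, and when fully down in the notch), growing as the grip end is lifted, up to 0.9. The bar weighs 0.12 kg, falls freely, lies on the low horn's top at about 0.14 and would pass over the tall horn above about 0.38.
- latch_grip (a point): Point in the red grip, an upright plate on the free end of the latch bar, 12 mm thick along the dock's y and 22 mm wide across it: on its mid-plane, 17 mm below its top, 24 mm above the bar's centre line, 68 mm above the worktop when the bar is level. Pinch it here from above across the 12 mm. The bar is 10 mm wide, 12 high, its underside 38 mm above the worktop when level.
- latch_hinge (a point): Centre of the bar's hinge pin on the carriage, 44 mm above the worktop; the pin is parallel to the dock's y. With the bar level the grip point lies 146 mm from it along the dock's -x (nearer the robot) and 24 mm higher; the grip moves on an arc about it.
- keeper_mid (a point): Mid-point of the keeper's slotted foot on the dock's front edge, 35 mm above the worktop (the height of the notch's floor), 113 mm from the hinge pin across the dock. The yellow keeper plate is set along the slot anywhere within 11 mm either way of it along the dock's y: its setting is not measured, and must be felt or seen.
- keeper: Keeper on a dark foot; origin under the foot's middle, axes as the dock's. Its yellow plate (10 mm thick across the dock) is a notch 13 mm wide between two upright horns: the low one, 18 mm long, on the +y side, top 54 mm above the worktop, the tall rear one, 12 mm long, on the -y side, top 80 mm. Never load it with more than 25 N; touch it only by the bar.
- log_book: Bystander: blue log book lying flat, 71x150x14 mm. Origin at the centre of its underside.
- marker_blue: Bystander: white marker pen with a blue cap, lying, 138 mm long. Origin at the centre of its underside.
- buffer_bottle: Bystander: white bottle with a green cap, 45 mm dia, 106 high. Origin at the centre of its underside.
- stain_bottle: Bystander: purple bottle with a red cap, 38 mm dia, 84 high. Origin at the centre of its underside.
- specimen_cup_0: Bystander: specimen cup with a yellow lid, 57 mm dia, 71 high, standing right of the analyser's front. Origin at the centre of its underside.

How it is judged:
On the way, in this order (a step that is already met when the one before it is completed fails the run):
1. the latch bar is lifted higher than the keeper's low horn with the carriage still short of it (value of joint latch above 0.15 rad and value of joint carriage below 0.0395 m), for 0.1 s.
2. the carriage is pushed on, the bar held above the low horn (value of joint latch above 0.11 rad and value of joint carriage above 0.0395 m), for 0.05 s.
At the end, for the whole second after the job is handed in: The bar is level (within 0.025 rad), fully down in the keeper's notch, the carriage stands between 39.5 and 70 mm of travel, both at rest and released (value of joint latch below 0.025 rad and value of joint carriage between 0.0395 and 0.07 m and velocity of joint latch between -0.05 and 0.05 rad/s and velocity of joint carriage between -0.005 and 0.005 m/s and contact force between the fingers and anything else below 0.1 N); the robot touches nothing.
It fails at once if the keeper is pressed or struck with more than 25 N (contact force between keeper and anything else above 25 N).
It fails at once if a bystander on the worktop is shifted by more than 20 mm (distance of any of log_book, marker_blue, buffer_bottle, stain_bottle, specimen_cup_0 from where it was at the start of the episode above 0.02 m).
It also fails if it takes over 48 s, if anything falls off the work surface, if the arm or the gripper's body presses on something with over 40 N, if the wrist force passes 120 N, or if a joint passes its speed limit or range.

## Robot

A 6-joint arm with a two-finger parallel gripper is mounted at the origin on a cart in front of the work surface, level with it; the furniture and walls round the work are solid. World frame = base frame: x ahead of the robot, y to its left, z up, the work surface at z = 0. Lengths are in m, angles in rad, forces in N, time in s.
With the tool pointing down it reaches from about 0.3 to 0.875 m from the base axis. Payload 6.4 kg.
Tool frame: the origin (TCP) lies midway between the tips of the shut fingers; the grasp point (between the pads) lies 19 mm behind it (grasp_offset is the distance from the TCP to the grasp point, in m); z points along the fingers, y is the line along which they close (so a half turn about z gives the same grasp; the last joint's range is limited). The gripper opens to 85 mm and grips with 20 to 120 N. Pads are 22 mm wide; open, the fingers measure 114 mm over their backs; the gripper's body (76 mm by 85 mm) begins 54 mm behind the grasp point. The pads swing forward as they close: fully open they stand 13 mm farther back than shut.
Start: joints at [-1.42, 0.181, 1.607, -0, 1.354, -0.206], TCP at [0.201, -0.539, 0.231] pointing down, gripper open.
Joint ranges: [-2.99, 2.99], [-0.89, 2.07], [0.3, 2.58], [-1.14, 4.28], [0, 2.63], [-3.12, 3.12]. Speed limits (rad/s): [2.57, 2.57, 3.01, 3.14, 3.14, 3.14].

## Interface

Orientations are given as a unit quaternion [w, x, y, z].
In Python, from bench import * gives the robot as it stands. The module is installed in compiled form; this text tells all that it offers.
- The arm moves only by the tool servo_tool, never from a script. Its argument "commands" is text: rows parted by semicolons, each of 7 numbers parted by spaces: the turn, a rotation vector about the tool's x, y, z in rad, then the shift along the tool's x, y, z in mm, then the opening, from 0 (shut) to 1 (fully open). In form: wx wy wz dx dy dz claw; .... A call has 1 to 5 rows; each row shifts and turns the commanded pose from where the row before left it, along the tool's axes as they then stand; what a row does not reach is not made up. A row lasts 1/8 s, in which the tool goes at most 62.5 mm and 10.7 degrees, less where a joint would pass 70% of its speed; a pose out of reach is approached as far as the arm can. A call with a gripper value outside its range is refused whole. The fingers move at their own pace and stop on an object; the grip force is fixed at half the most. Time passes only in rows, so rows that do not move let the fingers close. It gives the time, the measured TCP pose, the force, the opening and the grip force at its end, in the units of the state.
- get_obs(): the state, without advancing time (a new reading comes with each control period).
- camera(name): name is "side" or "top"; returns the picture (384x512x3 uint8, blue, green, red); there is no depth.
- calibration(name): a dict with "fx", "fy", "cx", "cy" (pixels), "k1" (the pictures are not rectified: a ray, as slopes to the right and down, at radius r is drawn at 1 + k1 r^2 times it, then the intrinsics apply), "R" (3x3) and "t" (3): a world point X has camera coordinates R X + t. Camera axes: x right, y down, z forward; pixel columns grow to the right and rows downward; lengths in m; the calibration is good to about 2 mm. A picture is of the moment at which its call begins. calibration takes no time and is no camera call.
- hand_in(): hands the job in; it is judged then, once.
The state is a dict: "time_s": time; "q": joint angles; "dq": joint speeds; "joint_efforts": joint torques, N m; "eef_pos": TCP position; "eef_rot": TCP orientation; "wrist_force": force on the tool from outside, world axes, zero at the start; "torque": the same for the moment, N m; "opening": opening from 0.0 (shut) to 1.0 (fully open); "grasp_force": force on a finger pad.
Only numpy, scipy, OpenCV 4.12 (cv2) and the standard library are available. Lean on these libraries where they do the work, as an engineer would, in place of code of your own. Each camera call takes 0.05 s, during which the arm holds its last target. There are 200 camera calls.

## Working session

There is one attempt and no reset: what is moved stays moved. The work goes in short steps, Python scripts to look and compute and a tool call to move; the robot and the scene stay as the last step left them, time stands still between calls to the robot, and variables do not carry over. Pictures are saved under pics/ and viewed, at most 10 in all, crops included, and the job is handed in when it is done.

Besides the shell and the picture viewer there is one more tool, called after "Emit:" in YAML: its name, and indented under it one key for each argument. servo_tool: Moves the arm, as the interface text tells. Its arguments: {"type":"object","properties":{"commands":{"type":"string"}},"required":["commands"]}

```bash
mkdir -p pics; python3 - <<'E'
from bench import *
import cv2
for n in("side","top"):
    cv2.imwrite(f"pics/{n}0.png",cv2.resize(camera(n),(768,576)))
    print(n,calibration(n))
o=get_obs();print(o['time_s'],o['eef_pos'],o['eef_rot'],o['opening'],o['wrist_force'])
E
```

```text
side {'fx': 364.3267014434196, 'fy': 364.3267014434196, 'cx': 250.59168417074173, 'cy': 195.24248266156062, 'k1': -0.056487454293080795, 'R': array([[ 0.9959821 , -0.08656459,  0.0229395 ],
       [-0.02489081, -0.51365703, -0.85763448],
       [ 0.08602381,  0.85361761, -0.51374787]]), 't': array([-0.56720444,  0.13373501,  0.80940656])}
top {'fx': 412.62707461810385, 'fy': 412.62707461810385, 'cx': 260.3817634880773, 'cy': 191.3422606566632, 'k1': -0.13755303422522322, 'R': array([[-1.02153469e-02, -9.99947573e-01,  7.05563122e-04],
       [-9.92642100e-01,  1.00555724e-02, -1.20667091e-01],
       [ 1.20653670e-01, -1.93302785e-03, -9.92692780e-01]]), 't': array([0.10406372, 0.59539794, 1.15301409])}
0.1 [ 0.20076917 -0.53824613  0.23045809] [-8.17343084e-04  9.84128185e-01  1.77457168e-01  1.87890514e-05] 1.0030359756965102 [ 0.75786353 -0.10501481 -0.5388529 ]
```

View pics/top0.png

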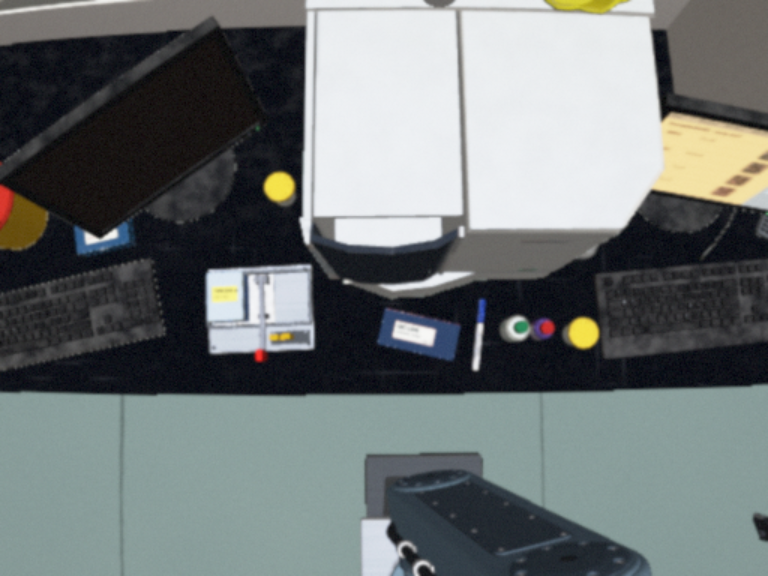

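View pics/side0.png

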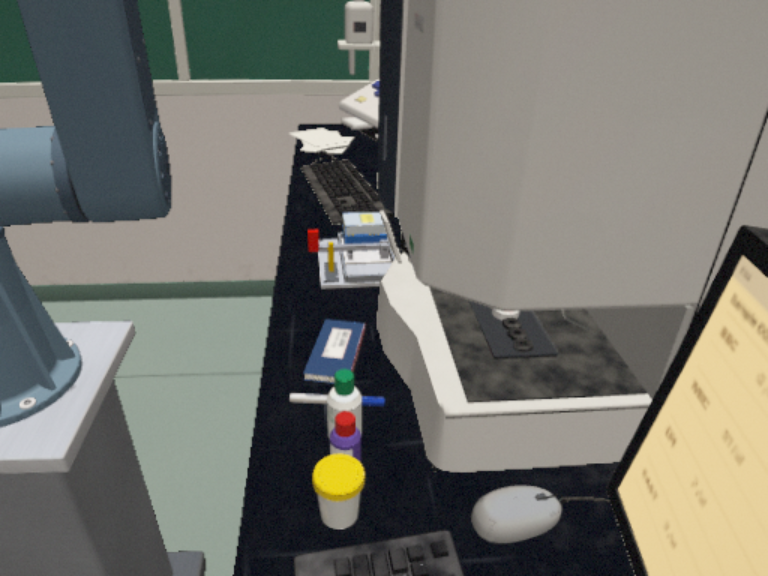

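Top view: the red grip is at about (260,355), the hinge near (262,277) and the yellow keeper near (281,337). The bystanders are to the right, at x=380–600. Next I'll crop and measure.

```bash
cat > h.py <<'E'
from bench import *
import cv2,numpy as np
def px2w(n,u,v,z):
    c=calibration(n);K=np.array([[c['fx'],0,c['cx']],[0,c['fy'],c['cy']],[0,0,1]])
    p=cv2.undistortPoints(np.array([[[u,v]]],float),K,np.array([c['k1'],0,0,0]))[0,0]
    d=c['R'].T@np.array([p[0],p[1],1]);o=-c['R'].T@c['t']
    return o+d*(z-o[2])/d[2]
def w2px(n,X):
    c=calibration(n);p=c['R']@np.asarray(X,float)+c['t'];s=p[:2]/p[2];s=s*(1+c['k1']*(s@s))
    return np.array([c['fx']*s[0]+c['cx'],c['fy']*s[1]+c['cy']])
E
python3 - <<'E'
from h import *
im=camera("top");cv2.imwrite("pics/c0.png",cv2.resize(im[165:250,130:220],None,fx=7,fy=7,interpolation=cv2.INTER_CUBIC))
for n,l in(("top",(130,165,220,250)),("side",(190,130,270,200))):
    m=im if n=="top" else camera(n)
    u0,v0,u1,v1=l;c=m[v0:v1,u0:u1].astype(int);b,g,r=c[...,0],c[...,1],c[...,2]
    for name,k in(("red",(r>120)&(g<70)&(b<70)),("yel",(r>120)&(g>90)&(b<70))):
        k=k.astype(np.uint8);N,_,st,ce=cv2.connectedComponentsWithStats(k)
        for i in range(1,N):
            if st[i,4]>5:
                u,v=ce[i]+[u0,v0];print(n,name,st[i]+[u0,v0,0,0,0],u,v,[px2w(n,u,v,z).round(4) for z in(.068,.085,.054,.08)])
E
```

```text
top red [170 234   6   7  38] 172.60526315789474 237.0 [array([0.4668, 0.3441, 0.068 ]), array([0.4666, 0.3405, 0.085 ]), array([0.467 , 0.3471, 0.054 ]), array([0.4666, 0.3415, 0.08  ])]
top yel [181 222  13   5  47] 187.38297872340425 224.27659574468086 [array([0.502 , 0.3027, 0.068 ]), array([0.5013, 0.2997, 0.085 ]), array([0.5026, 0.3052, 0.054 ]), array([0.5015, 0.3006, 0.08  ])]
side red [205 153   7  15  97] 208.24742268041237 159.71134020618558 [array([0.4684, 0.3331, 0.068 ]), array([0.4695, 0.2972, 0.085 ]), array([0.4676, 0.3626, 0.054 ]), array([0.4692, 0.3077, 0.08  ])]
side yel [218 162   5  19  64] 220.15625 171.515625 [array([0.5032, 0.2537, 0.068 ]), array([0.503 , 0.2206, 0.085 ]), array([0.5033, 0.2809, 0.054 ]), array([0.5031, 0.2303, 0.08  ])]
```

View pics/c0.png

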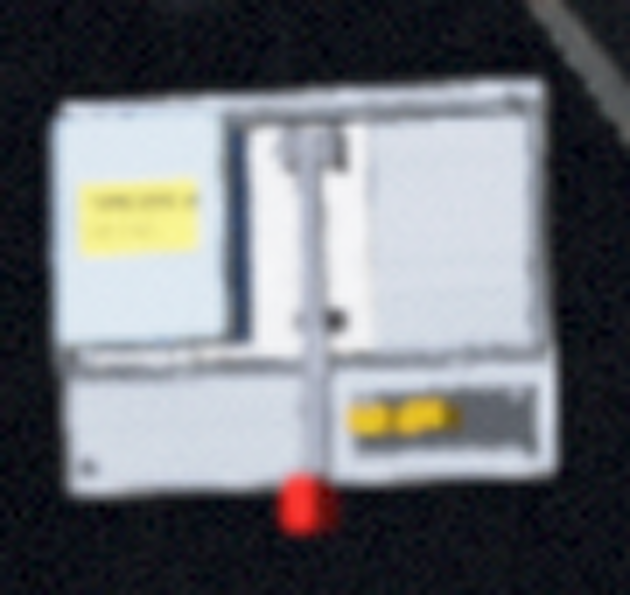

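```bash
python3 - <<'E'
from h import *
f=lambda x,y,z:px2w("top",130+(x+.5)/7-.5,165+(y+.5)/7-.5,z).round(4)
a,b=f(70,495,.012),f(555,478,.012);c,d=f(545,82,.012),f(58,103,.012)
for p,q in((a,b),(d,c)):
    print(p,q,"yaw",np.arctan2((q-p)[0],-(q-p)[1]),np.linalg.norm(q-p))
print("hinge",f(312,145,.052),"grip",f(303,505,.085),"bar@keeper",f(315,400,.05), "bar far",f(313,200,.05))
print("low+y",f(347,418,.054),"low-y",f(392,418,.054),"tall+y",f(400,415,.08),"tall-y",f(442,415,.08))
E
```

```text
[0.4727 0.4547 0.012 ] [0.479  0.2494 0.012 ] yaw 0.03067717286524392 0.2053966406736001
[0.6393 0.4636 0.012 ] [0.6458 0.2543 0.012 ] yaw 0.031045922244023437 0.20940090735237993
hinge [0.6145 0.3449 0.052 ] grip [0.4674 0.3398 0.085 ] bar@keeper [0.5103 0.3427 0.05  ] bar far [0.592  0.3446 0.05  ]
low+y [0.5027 0.3287 0.054 ] low-y [0.5026 0.3103 0.054 ] tall+y [0.5027 0.3025 0.08  ] tall-y [0.5026 0.2858 0.08  ]
```

Emit:
servo_tool:
  commands: "0 0 0.11 0 0 -20 0.6; 0 0 0.11 0 0 0 0.6; 0 0 0.107 0 0 0 0.6; 0 0 0 15 -50 0 0.6; 0 0 0 15 -50 0 0.6"

```text
time_s: 0.82
eef_pos: [0.2278, -0.4367, 0.2507]
eef_rot: [-0.001, 1.0, 0.014, -0.0]
wrist_force: [0.3, -0.1, 0.7]
opening: 0.601
grasp_force: 0.0
```

Emit:
servo_tool:
  commands: "0 0 0 17 -51 0 0.6; 0 0 0 17 -51 0 0.6; 0 0 0 17 -51 0 0.6; 0 0 0 17 -51 0 0.6; 0 0 0 17 -51 0 0.6"

```text
time_s: 1.45
eef_pos: [0.3053, -0.1789, 0.2513]
eef_rot: [0.0, 1.0, 0.015, 0.0]
wrist_force: [1.5, 0.2, 0.0]
opening: 0.601
grasp_force: 0.0
```

Emit:
servo_tool:
  commands: "0 0 0 17 -51 0 0.6; 0 0 0 17 -51 0 0.6; 0 0 0 17 -51 0 0.6; 0 0 0 17 -51 0 0.6; 0 0 0 17 -51 0 0.6"

```text
time_s: 2.08
eef_pos: [0.3828, 0.0788, 0.2515]
eef_rot: [0.0, 1.0, 0.015, 0.001]
wrist_force: [0.4, -0.9, 0.5]
opening: 0.604
grasp_force: 0.0
```

Emit:
servo_tool:
  commands: "0 0 0 17 -51 0 0.6; 0 0 0 17 -51 0 0.6; 0 0 0 17 -51 0 0.6; 0 0 0 17 -51 0 0.6; 0 0 0 17 -40 0 0.6"

```text
time_s: 2.7
eef_pos: [0.4602, 0.3255, 0.251]
eef_rot: [0.0, 1.0, 0.016, -0.0]
wrist_force: [0.0, 0.0, 0.4]
opening: 0.601
grasp_force: 0.0
```

Emit:
servo_tool:
  commands: "0 0 0 7 -14 40 0.6; 0 0 0 0 0 40 0.6; 0 0 0 0 0 35 0.6; 0 0 0 0 0 0 0.6"

```text
time_s: 3.2
eef_pos: [0.4644, 0.3365, 0.133]
eef_rot: [0.001, 1.0, 0.015, -0.003]
wrist_force: [-0.2, -0.4, -0.0]
opening: 0.599
grasp_force: 0.0
```

```bash
python3 - <<'E'
from h import *
t=camera("top")[150:250,120:220];s=camera("side")[90:190,170:270]
cv2.imwrite("pics/c1.png",np.hstack([cv2.resize(i,(400,400),interpolation=cv2.INTER_CUBIC) for i in(t,s)]))
print(get_obs()['eef_pos'])
E
```

```text
[0.46728549 0.33766118 0.13713598]
```

View pics/c1.png

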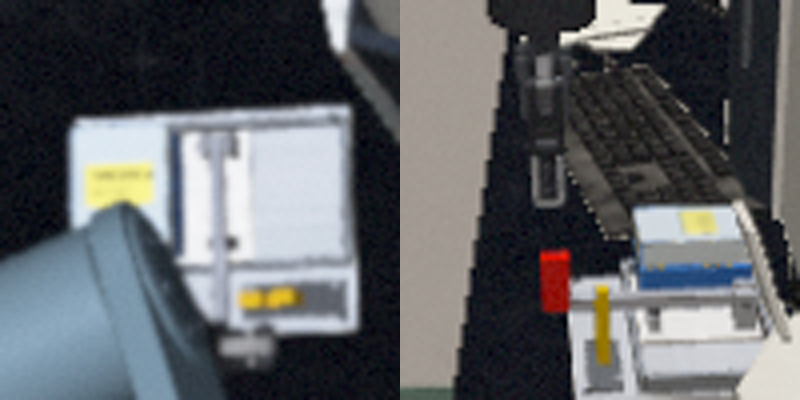

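The side view shows the fingers right above the red grip (grip at 555,280; fingers at 548,190), and the top view agrees. I'll descend and pinch.

Emit:
servo_tool:
  commands: "0 0 0 0 -2 40 0.6; 0 0 0 0 0 30 0.6; 0 0 0 0 0 17 0.6; 0 0 0 0 0 0 0.3; 0 0 0 0 0 0 0.1"

```text
time_s: 3.92
eef_pos: [0.4681, 0.3401, 0.0511]
eef_rot: [-0.001, 1.0, 0.015, 0.001]
wrist_force: [-0.9, 0.0, 0.3]
opening: 0.181
grasp_force: 0.0
```

Emit:
servo_tool:
  commands: "0 0 0 0 0 0 0; 0 0 0 0 0 0 0; 0 0 0 0 0 0 0; 0 0 0 0 0 0 0"

```text
time_s: 4.42
eef_pos: [0.4681, 0.3402, 0.051]
eef_rot: [-0.001, 1.0, 0.015, 0.002]
wrist_force: [-0.1, 0.2, 6.8]
opening: 0.131
grasp_force: 60.3
```

Emit:
servo_tool:
  commands: "0 -0.0625 0 0.45 0 -9.1 0; 0 -0.0625 0 0.45 0 -9.1 0; 0 -0.0625 0 0.45 0 -9.1 0; 0 -0.0625 0 0.45 0 -9.1 0; 0 0 0 0 0 0 0"

```text
time_s: 5.05
eef_pos: [0.4739, 0.3401, 0.0861]
eef_rot: [0.001, 0.992, 0.015, -0.123]
wrist_force: [2.6, 2.4, 2.0]
opening: 0.131
grasp_force: 59.9
```

Emit:
servo_tool:
  commands: "0 0 0 0 0 0 0; 0 0 0 0 5 0 0; 0 0 0 0 5 0 0;0 0 0 0 0 0 0"

```text
time_s: 5.55
eef_pos: [0.4741, 0.3296, 0.0855]
eef_rot: [0.002, 0.992, 0.015, -0.122]
wrist_force: [6.8, 0.5, -0.9]
opening: 0.132
grasp_force: 59.6
```

Emit:
servo_tool:
  commands: "0 0 0 0 4 0 0; 0 0 0 0 4 0 0; 0 0 0 0 4 0 0;0 0 0 0 2 0 0;0 0 0 0 0 0 0"

```text
time_s: 6.18
eef_pos: [0.4746, 0.3158, 0.0855]
eef_rot: [0.001, 0.992, 0.015, -0.121]
wrist_force: [8.0, 0.5, -2.0]
opening: 0.131
grasp_force: 59.6
```

Emit:
servo_tool:
  commands: "0 0 0 0 0.7 0 0; 0 0 0 0 0.7 0 0; 0 0 0 0 0.7 0 0"

```text
time_s: 6.55
eef_pos: [0.4747, 0.3141, 0.0855]
eef_rot: [0.001, 0.993, 0.015, -0.121]
wrist_force: [8.1, 2.8, -1.1]
opening: 0.13
grasp_force: 59.5
```

Emit:
servo_tool:
  commands: "0 0 0 0 0.7 0 0; 0 0 0 0 0.7 0 0; 0 0 0 0 0.7 0 0"

```text
time_s: 6.92
eef_pos: [0.4748, 0.312, 0.0855]
eef_rot: [0.001, 0.993, 0.015, -0.121]
wrist_force: [8.3, 3.2, -2.4]
opening: 0.132
grasp_force: 59.5
```

Emit:
servo_tool:
  commands: "0 0 0 0 0.7 0 0; 0 0 0 0 0.7 0 0; 0 0 0 0 0.7 0 0"

```text
time_s: 7.3
eef_pos: [0.4749, 0.3099, 0.0855]
eef_rot: [0.001, 0.993, 0.015, -0.121]
wrist_force: [8.6, 2.5, -1.8]
opening: 0.135
grasp_force: 59.5
```

Emit:
servo_tool:
  commands: "0 0 0 0 0.7 0 0; 0 0 0 0 0.7 0 0"

```text
time_s: 7.55
eef_pos: [0.4749, 0.3085, 0.0855]
eef_rot: [0.001, 0.993, 0.015, -0.121]
wrist_force: [8.0, 3.3, -1.7]
opening: 0.129
grasp_force: 59.5
```

Emit:
servo_tool:
  commands: "0 0 0 0 0.6 0 0; 0 0 0 0 0.6 0 0"

```text
time_s: 7.8
eef_pos: [0.475, 0.3073, 0.0855]
eef_rot: [0.001, 0.993, 0.015, -0.121]
wrist_force: [6.8, 2.4, -1.8]
opening: 0.13
grasp_force: 59.5
```

Emit:
servo_tool:
  commands: "0 0 0 0 0.6 0 0; 0 0 0 0 0.6 0 0"

```text
time_s: 8.05
eef_pos: [0.475, 0.3061, 0.0855]
eef_rot: [0.001, 0.993, 0.015, -0.121]
wrist_force: [8.1, 2.8, -1.9]
opening: 0.131
grasp_force: 59.5
```

Emit:
servo_tool:
  commands: "0 0 0 0 0.6 0 0; 0 0 0 0 0.6 0 0"

```text
time_s: 8.3
eef_pos: [0.4751, 0.3049, 0.0855]
eef_rot: [0.001, 0.993, 0.015, -0.121]
wrist_force: [7.6, 2.5, -1.5]
opening: 0.132
grasp_force: 59.5
```

Emit:
servo_tool:
  commands: "0 0 0 0 0.6 0 0; 0 0 0 0 0 0 0"

```text
time_s: 8.55
eef_pos: [0.4751, 0.3042, 0.0855]
eef_rot: [0.001, 0.993, 0.015, -0.121]
wrist_force: [9.3, 1.9, -2.1]
opening: 0.132
grasp_force: 59.5
```

Emit:
servo_tool:
  commands: "0 0 0 0 0.6 0 0; 0 0 0 0 0 0 0"

```text
time_s: 8.8
eef_pos: [0.4751, 0.3037, 0.0855]
eef_rot: [0.001, 0.993, 0.015, -0.121]
wrist_force: [8.8, 3.0, -2.1]
opening: 0.127
grasp_force: 59.5
```

Emit:
servo_tool:
  commands: "0 0 0 0 0.6 0 0; 0 0 0 0 0 0 0"

```text
time_s: 9.05
eef_pos: [0.4751, 0.303, 0.0855]
eef_rot: [0.001, 0.993, 0.015, -0.121]
wrist_force: [7.8, 2.6, -1.6]
opening: 0.135
grasp_force: 59.5
```

Emit:
servo_tool:
  commands: "0 0 0 0 0.6 0 0; 0 0 0 0 0 0 0"

```text
time_s: 9.3
eef_pos: [0.4751, 0.3025, 0.0855]
eef_rot: [0.001, 0.993, 0.015, -0.121]
wrist_force: [9.3, 3.2, -2.1]
opening: 0.133
grasp_force: 59.5
```

Emit:
servo_tool:
  commands: "0 0 0 0 0.6 0 0; 0 0 0 0 0 0 0"

```text
time_s: 9.55
eef_pos: [0.4752, 0.3018, 0.0855]
eef_rot: [0.001, 0.993, 0.015, -0.121]
wrist_force: [8.5, 2.8, -2.0]
opening: 0.137
grasp_force: 59.5
```

Emit:
servo_tool:
  commands: "0 0 0 0 0.6 0 0; 0 0 0 0 0 0 0"

```text
time_s: 9.8
eef_pos: [0.4752, 0.3013, 0.0855]
eef_rot: [0.001, 0.993, 0.015, -0.121]
wrist_force: [7.9, 2.5, -2.8]
opening: 0.128
grasp_force: 59.5
```

Emit:
servo_tool:
  commands: "0 0 0 0 0.6 0 0; 0 0 0 0 0 0 0"

```text
time_s: 10.05
eef_pos: [0.4752, 0.301, 0.0855]
eef_rot: [0.001, 0.993, 0.015, -0.121]
wrist_force: [9.0, 4.2, -2.9]
opening: 0.135
grasp_force: 59.4
```

Emit:
servo_tool:
  commands: "0 0 0 0 0.6 0 0; 0 0 0 0 0 0 0"

```text
time_s: 10.3
eef_pos: [0.4752, 0.301, 0.0855]
eef_rot: [0.001, 0.993, 0.015, -0.121]
wrist_force: [8.4, 7.0, -2.9]
opening: 0.13
grasp_force: 59.4
```

Contact: y stalled at 0.3010 and the force rose to 7 N. I'll back off about 1.3 mm to mid-notch and lower the bar.

Emit:
servo_tool:
  commands: "0 0 0 0 -1 0 0; 0 0 0 0 -0.9 0 0; 0 0 0 0 0 0 0"

```text
time_s: 10.68
eef_pos: [0.4752, 0.3012, 0.0855]
eef_rot: [0.002, 0.993, 0.015, -0.121]
wrist_force: [7.9, 0.2, -0.6]
opening: 0.132
grasp_force: 59.6
```

Emit:
servo_tool:
  commands: "0 0.03 0 -0.2 0 4.4 0; 0 0.03 0 -0.2 0 4.4 0; 0 0.03 0 -0.2 0 4.4 0; 0 0 0 0 0 0 0"

```text
time_s: 11.18
eef_pos: [0.4721, 0.3011, 0.0728]
eef_rot: [0.001, 0.997, 0.015, -0.076]
wrist_force: [10.6, -0.5, -3.2]
opening: 0.131
grasp_force: 59.3
```

Emit:
servo_tool:
  commands: "0 0 0 0 -0.5 0 0; 0 0 0 0 -0.5 0 0; 0 0 0 0 0 0 0"

```text
time_s: 11.55
eef_pos: [0.4721, 0.3018, 0.0729]
eef_rot: [0.001, 0.997, 0.015, -0.076]
wrist_force: [9.2, -1.8, -1.2]
opening: 0.131
grasp_force: 59.4
```

Emit:
servo_tool:
  commands: "0 0.02 0 -0.15 0 2.9 0; 0 0.02 0 -0.15 0 2.9 0; 0 0 0 0 0 0 0"

```text
time_s: 11.92
eef_pos: [0.4711, 0.3019, 0.0672]
eef_rot: [0.001, 0.998, 0.015, -0.056]
wrist_force: [10.9, -2.1, -3.9]
opening: 0.134
grasp_force: 59.2
```

Emit:
servo_tool:
  commands: "0 0.025 0 -0.2 0 3.6 0; 0 0.025 0 -0.2 0 3.6 0; 0 0 0 0 0 0 0"

```text
time_s: 12.3
eef_pos: [0.4702, 0.3019, 0.0602]
eef_rot: [0.001, 0.999, 0.015, -0.031]
wrist_force: [12.9, -1.4, -3.9]
opening: 0.131
grasp_force: 59.0
```

Emit:
servo_tool:
  commands: "0 0.02 0 -0.15 0 2.9 0; 0 0.02 0 -0.15 0 2.9 0; 0 0 0 0 0 0 0"

```text
time_s: 12.68
eef_pos: [0.4697, 0.3019, 0.0546]
eef_rot: [0.0, 1.0, 0.015, -0.011]
wrist_force: [13.2, -2.0, -3.5]
opening: 0.129
grasp_force: 58.9
```

Emit:
servo_tool:
  commands: "0 0.02 0 0.5 0 2.8 0; 0 0 0 0.5 0 0 0; 0 0 0 0 0 0 0"

```text
time_s: 13.05
eef_pos: [0.4695, 0.3019, 0.0517]
eef_rot: [0.0, 1.0, 0.015, -0.002]
wrist_force: [9.1, -2.3, -1.7]
opening: 0.132
grasp_force: 59.3
```

Emit:
servo_tool:
  commands: "0 0 0 0 0 0 0.25; 0 0 0 0 0 0 0.4; 0 0 0 0 0 0 0.5; 0 0 0 0 0 0 0.5"

```text
time_s: 13.55
eef_pos: [0.4672, 0.3023, 0.051]
eef_rot: [0.0, 1.0, 0.015, -0.005]
wrist_force: [-0.5, 0.8, -0.6]
opening: 0.499
grasp_force: 0.0
```

Emit:
servo_tool:
  commands: "0 0 0 0 0 -20 0.5; 0 0 0 0 0 -40 0.5; 0 0 0 0 0 -40 0.5; 0 0 0 0 0 0 0.5"

```text
time_s: 14.05
eef_pos: [0.4709, 0.3034, 0.1549]
eef_rot: [-0.001, 1.0, 0.015, -0.002]
wrist_force: [0.2, 0.0, -0.2]
opening: 0.498
grasp_force: 0.0
```

```bash
python3 - <<'E'
from h import *
t=camera("top")[150:250,120:220];s=camera("side")[90:190,170:270]
cv2.imwrite("pics/c2.png",np.hstack([cv2.resize(i,(400,400),interpolation=cv2.INTER_CUBIC) for i in(t,s)]))
print(get_obs()['eef_pos'],get_obs()['wrist_force'])
E
```

```text
[0.46849038 0.30238422 0.15117158] [ 0.1300145  -0.22920962 -0.0965944 ]
```

View pics/c2.png

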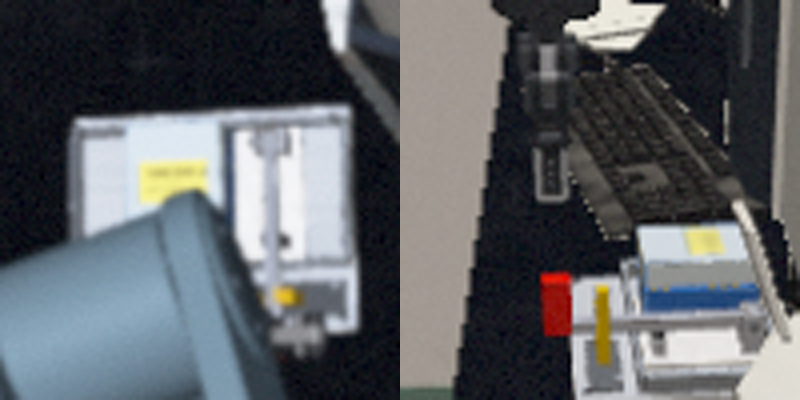

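The top view shows the bar (x≈272) right beside the tall horn (x≈288). In the side view it lies level behind the keeper at grip height, as it did at the start, and the fingers are clear. I'll hand in.

```bash
python3 -c "
from bench import *
print(hand_in())"
```

```text
the job is handed in; nothing more can be done
None
```

I handed the job in at about 14 s of the 48 s allowed: the bar lies level in the keeper's notch, released and with the gripper clear. The verdict wasn't shown. At the notch I stopped when the wrist force reached 7 N against the tall horn, about 4.5 N of it on the keeper.

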